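# Stand the optical power meter on its kickstand

## Robot

A 7-joint arm with a two-finger parallel gripper is mounted at the origin on a cart in front of the work surface, level with it; the furniture and walls round the work are solid. World frame = base frame: x ahead of the robot, y to its left, z up, the work surface at z = 0. Lengths are in m, angles in rad, forces in N, time in s.
With the tool pointing down it reaches from about 0.4 to 0.85 m from the base axis. Payload 10.4 kg.
Tool frame: the origin (TCP) lies at the centre of the arm's flange, where the gripper is bolted on; the fingertips stand 182 mm ahead of it and the grasp point (between the pads) lies r.grasp_offset ahead of it (r.grasp_offset is the distance from the TCP to the grasp point, in m); z points along the fingers, y is the line along which they close (so a half turn about z gives the same grasp; the last joint's range is limited). The gripper opens to 87 mm and grips with 3 to 60 N. Pads are 19 mm wide; open, the fingers measure 117 mm over their backs; the gripper's body (75 mm by 190 mm) begins 51 mm behind the grasp point.
Start: joints at [-1.313, 0.332, -0.065, 1.46, 0.022, 1.35, -0.088], TCP at [0.173, 0.601, 0.405] pointing down, gripper open.
Joint ranges: [-2.6, 2.6], [-0.5, 2.12], [-1.47, 1.34], [0.16, 2.42], [-1.27, 4.41], [0.06, 2.06], [-2.6, 2.6]. Speed limits (rad/s): [2.22, 2.22, 2.79, 2.79, 3.14, 3.14, 3.14].

## Interface

Orientations are given as a unit quaternion [x, y, z, w].
In Python, from bench import status, vision, job, spotter, r gives the robot as it stands. The module is installed in compiled form; this text tells all that it offers.
- The arm moves only by the tool play_rows, never from a script. Its argument "series" is a list of rows, each a list of 6 numbers: the shift along the tool's x, y, z each as a share of 150 mm, from -1 to 1, then the turn, a rotation vector about the tool's x, y, z each as a share of 30 degrees, from -1 to 1. In form: [[x, y, z, ax, ay, az], ...]. A call has 1 to 5 rows; each row is the pose to reach, as a shift and turn from the pose commanded when the call began, along the tool's axes at that moment; what a row does not reach only later rows make up. A row lasts 1/10 s, in which the tool goes at most 50 mm and 8.59 degrees, less where a joint would pass 70% of its speed; a pose out of reach is approached as far as the arm can. A call with a number of a shift or a turn outside -1 to 1 is refused whole. A call with a gripper value outside its range is refused whole. "fingers" is the opening, from -1 (shut) to 1 (fully open), set as the call begins (left out, the last holds). The fingers move at their own pace and stop on an object; "squeeze" is the grip in N (left out, the last holds). Time passes only in rows, so rows that repeat a pose let the fingers close. It gives the time, the measured TCP pose, the force, the opening and the grip force at its end, in the units of the state.
- status.read_state(): the state, without advancing time (a new reading comes with each control period).
- vision.camera(name): name is "scene" or "side" or "wrist"; returns the picture (420x560x3 uint8, blue, green, red); there is no depth.
- vision.calibration(name): a dict with "fx", "fy", "cx", "cy" (pixels), "rvec" (rotation vector, rad) and "tvec" (3), from world to camera coordinates, as OpenCV has them; the wrist camera has in their place "T_tool_cam" (4x4, takes a point from camera to tool coordinates, whose origin is the TCP and whose axes are the flange's). Camera axes: x right, y down, z forward; pixel columns grow to the right and rows downward; lengths in m; the calibration is good to about 2 mm. A picture is of the moment at which its call begins: read the wrist's pose just before it. calibration takes no time and is no camera call.
- job.close_job(): hands the job in; it is judged then, once.
Trained networks look in the newest picture that a camera, given by its name, has taken for a name from the list of things; names that differ only in an ending like _2 or _b are one class to them, and where a whole thing is asked for, a point or a joint stands for the part that bears it (a point fixed in the world has none). Each returns a list of dicts, best first, with "conf" (0 to 1); they miss things now and then, are a little off and sometimes report something else, mostly with a low value. They report only what shows in the picture. A call takes as long as a camera call. They do not tell look-alikes from the thing itself.
- spotter.boxes_of(camera, name): "point" ([x, y, z] in m, in world coordinates, good to about 4 mm: the middle of the surface that is visible of it).
- spotter.regions_of(camera, name): "pixels" (420x560 bool, what is visible of it).
The state is a dict: "time": time; "joint_positions": joint angles; "joint_vel": joint speeds; "joint_torque": joint torques, N m; "ee_pos": TCP position; "eef_rot": TCP orientation; "ft_force": force on the tool from outside, world axes, zero at the start; "torque": the same for the moment, N m; "width": finger opening in m; "grip_force": force on a finger pad.
Only numpy, scipy, OpenCV 4.12 (cv2) and the standard library are available. Lean on these libraries where they do the work, as an engineer would, in place of code of your own. Each camera call takes 0.05 s, during which the arm holds its last target. There are 200 camera calls.

## Task

The handheld power meter stands upright in its storage dock with its kickstand folded against its back. Unfold the kickstand leg fully, take the meter out of the dock and stand it in the middle of the dark rubber pad, resting on its lower back edge and the leg, with its display facing the pad's near edge, on the robot's side. Let go of it; do not drop or topple it, and leave the die box, the parts tray and the log book where they are.

Things in the scene. Friction and masses are not known exactly. Their poses are not given: they have to be found in the camera images.
- meter: Light grey handheld power meter, block 135 long x 66 wide x 24 mm thick, 0.25 kg (rubber corners and top connector reach 144 x 69 x 26). Origin: in its back face, mid width, 72 mm from the lower and 63 mm from the upper end. x: along its length to the upper end (up in the dock); y: along its width; z: out of the display (back face z = 0, front z = 24 mm).
- meter_grip (a point): Point at (57, 0, 12) mm in the meter's frame, mid thickness, 6 mm below the upper end: grip here from above across the 24 mm thickness. Back is bare here between two hinge lugs (5 mm wide at y = +-27.5 mm, 10 mm proud, x = 39 to 53 mm); with the leg open the next obstacle behind is the leg plate, about 20 mm off the back and 35 mm below the upper end.
- leg (a joint): Angle of the kickstand leg from the meter's back, rad: 0 folded parallel to it, 0.70 fully open at its stop; starts at 0 to 0.08. Stiff hinge (0.04 N m friction), stays where left. Opening swings the foot away from the back (turns about the meter's -y axis). Fully open, standing on heel and foot, the meter leans back about 0.47 rad from vertical.
- leg_hinge (a point): Middle of the leg's hinge axis, which runs along the meter's y, at (46, 0, -7) mm in the meter's frame. This point's axes turn with the leg; parallel to the meter's when folded.
- leg_foot (a point): Centre of the round rubber foot bar (10 mm diameter, 48 mm long along y) at the leg's free end, 100 mm from the hinge axis; folded, it is near the meter's lower end. The leg is an aluminium plate 48 mm wide, 4 mm thick, 24 to 98 mm from the hinge axis, with two thin fork arms up to the hinge.
- leg_tab (a point): Grip point on the leg's thumb tab, a black rubber fin on its outer face: 10 mm thick along y, 18 mm along the leg (24 to 42 mm from the hinge axis), standing out 30 mm from the leg's middle plane. The point is in the fin's middle, 33 mm from the hinge axis along the leg, 22 mm out from the leg's middle plane. Pinch it across y from above.
- meter_heel (a point): Middle of the meter's lower back edge, at (-72, 0, 0) mm in the meter's frame: the edge on which it stands when leaning back on the leg.
- dock: Dock fixed to the bench: aluminium base 100 x 120 x 6 mm (x, y, z), origin at its underside, with a grey pocket to z = 50 mm (front wall z = 36), 29 mm deep (x), 70.5 mm wide (y), open at the top and, between two lips, at the back. The meter stands in it on the base, display towards the dock's -x, back and leg towards +x. Lift straight up 50 mm or more to clear it.
- pad: Dark rubber instrument pad fixed to the bench, 190 x 170 x 3 mm (x, y, z), origin under its middle. Its -x side is its near edge, on the robot's side; the meter shall face that way (display towards the pad's -x). Standing on the open leg, heel and foot are about 82 mm apart.
- die_box: Bystander: small blue box with a clear lid, 66 x 85 x 35 mm, origin under its middle. Leave alone. Beyond it, to the right (about x 0.42 to 0.72, y -0.68 to -0.28, up to 0.4 m high) stands a fixed microscope: an arm that starts on the right should draw in towards its base before swinging over to the work.
- parts_tray: Bystander: black divided parts tray, 150 x 66 x 16 mm, origin under its middle. Leave alone.
- log_book: Bystander: blue hard-cover log book, 152 x 111 x 13 mm, origin under its middle. Leave alone.
Things that resemble listed ones, but are neither listed nor needed, are in the scene too. What is shaped like the meter but pink, red or yellow is not meant.

How it is judged:
By the outcome, as a careful person would: the job done as asked, in the order asked, and still so for the second after the job is handed in, with the robot touching nothing.
It also fails if it takes over 72 s, if anything falls off the work surface, if the arm or the gripper's body presses on something with over 40 N, if the wrist force passes 120 N, or if a joint passes its speed limit or range.

## Working session

There is one attempt and no reset: what is moved stays moved. The work goes in short steps, Python scripts to look and compute and a tool call to move; the robot and the scene stay as the last step left them, time stands still between calls to the robot, and variables do not carry over. Pictures are saved under pics/ and viewed, at most 11 in all, crops included, and the job is handed in when it is done.

Besides the shell and the picture viewer there is one more tool, called after "Request:" as name([rows], argument=value, ...), one row to a line, values as JSON. play_rows: Moves the arm, as the interface text tells. Shift numbers are shares of 150 mm and turn numbers shares of 30 degrees, none past 1 either way. Its arguments: {"type":"object","properties":{"series":{"type":"array","items":{"type":"array","items":{"type":"number"}}},"fingers":{"type":"number"},"squeeze":{"type":"number"}},"required":["series"]}

```bash
mkdir -p pics; cat > h.py <<'E'
import numpy as np,cv2
from scipy.spatial.transform import Rotation as R
from bench import status,vision,job,spotter,r
def cam(n):
    c=vision.calibration(n);K=np.array([[c['fx'],0,c['cx']],[0,c['fy'],c['cy']],[0,0,1.]])
    if 'rvec' in c: return K,cv2.Rodrigues(np.array(c['rvec'],float))[0],np.array(c['tvec'],float).ravel()
    s=status.read_state();T=np.eye(4);T[:3,:3]=R.from_quat(s['eef_rot']).as_matrix();T[:3,3]=s['ee_pos']
    W=np.linalg.inv(T@np.array(c['T_tool_cam']));return K,W[:3,:3],W[:3,3]
def onz(C,uv,z):
    K,Rm,t=C;d=Rm.T@np.linalg.solve(K,[uv[0],uv[1],1]);o=-Rm.T@t
    return o+d*(z-o[2])/d[2]
def proj(C,p):
    K,Rm,t=C;q=K@(Rm@np.asarray(p,float)+t);return q[:2]/q[2]
def shift(target_pos,target_R=None):
    s=status.read_state();A=R.from_quat(s['eef_rot'])
    d=A.inv().apply(np.array(target_pos)-s['ee_pos'])/.15
    w=np.zeros(3) if target_R is None else (A.inv()*target_R).as_rotvec()/np.radians(30)
    return np.r_[d,w].round(3)
E
python3 - <<'E'
from h import *
np.set_printoptions(precision=4,suppress=True)
s=status.read_state();print({k:np.round(v,3) for k,v in s.items()},r.grasp_offset)
ims=[]
for n in('scene','side'):
    im=vision.camera(n);cv2.imwrite(f'pics/{n}0.png',im)
    for k in('meter','dock','pad','die_box','parts_tray','log_book','leg_tab','leg_foot'):
        print(n,k,[(np.round(d['point'],3),round(d['conf'],2)) for d in spotter.boxes_of(n,k)])
E
```

```text
{'time': np.float64(0.0), 'joint_positions': array([-1.313,  0.333, -0.065,  1.461,  0.022,  1.35 , -0.089]), 'joint_vel': array([-0.001, -0.002,  0.   , -0.001, -0.   , -0.001, -0.001]), 'joint_torque': array([ -0.001, -62.325,   0.024, -38.99 ,  -0.061,   0.04 ,   0.   ]), 'ee_pos': array([0.173, 0.6  , 0.404]), 'eef_rot': array([ 0.14 ,  0.99 , -0.001, -0.   ]), 'ft_force': array([ 0.042, -0.884, -0.846]), 'torque': array([-0.068, -0.046, -0.059]), 'grip_force': np.float64(0.0), 'width': np.float64(0.087)} 0.1635
scene meter [(array([0.297, 0.24 , 0.093]), 0.78), (array([0.418, 0.189, 0.096]), 0.63), (array([0.544, 0.201, 0.099]), 0.56), (array([0.442, 0.299, 0.132]), 0.55)]
scene dock [(array([0.417, 0.201, 0.008]), 0.78)]
scene pad [(array([ 0.458, -0.034,  0.005]), 0.58)]
scene die_box [(array([ 0.388, -0.281,  0.033]), 0.87)]
scene parts_tray []
scene log_book [(array([0.596, 0.503, 0.018]), 0.73)]
scene leg_tab [(array([0.29 , 0.232, 0.063]), 0.63)]
scene leg_foot [(array([0.288, 0.234, 0.065]), 0.5)]
side meter [(array([0.564, 0.19 , 0.089]), 0.94), (array([0.3  , 0.2  , 0.088]), 0.79), (array([0.427, 0.166, 0.1  ]), 0.56), (array([0.428, 0.155, 0.065]), 0.55), (array([0.464, 0.296, 0.102]), 0.51)]
side dock [(array([0.422, 0.159, 0.007]), 0.87)]
side pad [(array([0.429, 0.155, 0.068]), 0.32)]
side die_box [(array([ 0.396, -0.303,  0.036]), 0.77)]
side parts_tray [(array([0.704, 0.178, 0.007]), 0.54), (array([0.431, 0.155, 0.064]), 0.45)]
side log_book [(array([0.591, 0.479, 0.014]), 0.96)]
side leg_tab [(array([0.594, 0.48 , 0.011]), 0.65), (array([0.489, 0.29 , 0.085]), 0.53), (array([0.425, 0.153, 0.065]), 0.51), (array([0.29 , 0.227, 0.087]), 0.43)]
side leg_foot [(array([0.426, 0.155, 0.064]), 0.81), (array([0.583, 0.197, 0.084]), 0.69)]
```

View pics/scene0.png

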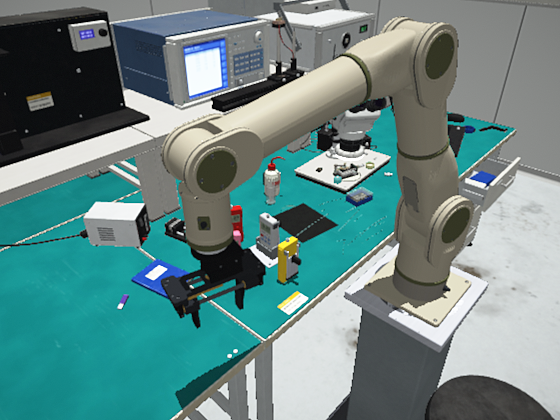

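View pics/side0.png

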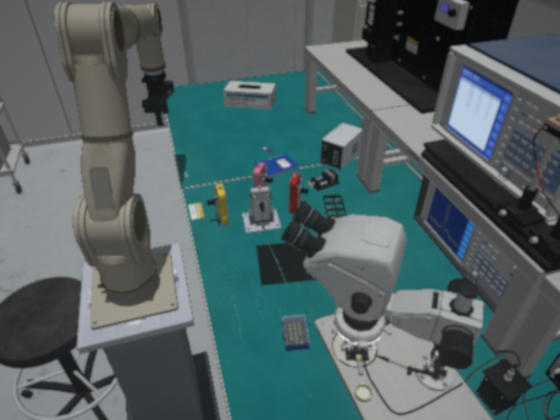

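```bash
python3 - <<'E'
from h import *
a=cv2.imread('pics/scene0.png')[190:290,210:320];b=cv2.imread('pics/side0.png')[150:250,200:310]
o=np.hstack([cv2.resize(x,(396,360),interpolation=cv2.INTER_CUBIC) for x in(a,b)]);cv2.imwrite('pics/crop0.png',o)
print(np.round(vision.calibration('wrist')['T_tool_cam'],3),vision.calibration('wrist')['fx'])
for n in('scene','side'):
    C=cam(n);print(n,(-C[1].T@C[2]).round(2),C[0][0,0])
    for p in[(.42,.18,0),(.47,.18,0),(.42,.23,0)]:print(p,proj(C,p).round(0))
print(R.from_quat(status.read_state()['eef_rot']).as_matrix().round(3))
E
```

```text
[[ 0.001 -0.953 -0.304  0.083]
 [ 1.     0.001  0.001  0.001]
 [-0.    -0.304  0.953  0.019]
 [ 0.     0.     0.     1.   ]] 355.57439327964505
scene [-0.35  0.99  0.89] 440.19604709573053
(0.42, 0.18, 0) [272. 254.]
(0.47, 0.18, 0) [261. 248.]
(0.42, 0.23, 0) [261. 261.]
side [ 0.17 -0.92  0.97] 429.1879132287233
(0.42, 0.18, 0) [257. 222.]
(0.47, 0.18, 0) [271. 219.]
(0.42, 0.23, 0) [254. 213.]
[[-0.961  0.277 -0.   ]
 [ 0.277  0.961  0.   ]
 [ 0.     0.    -1.   ]]
```

View pics/crop0.png

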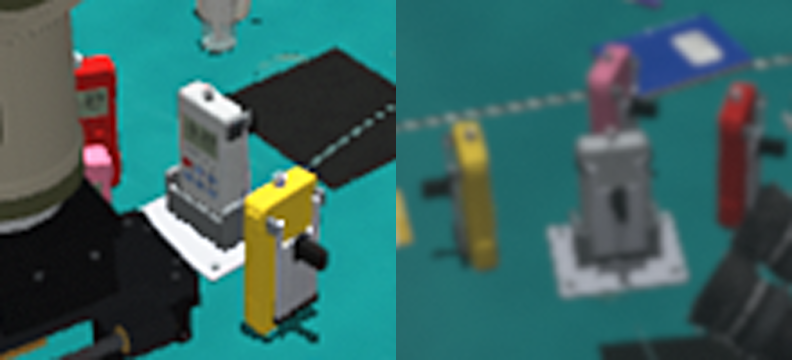

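```bash
cat >> h.py <<'E'
def down(az,tilt=0):
    # tool y at azimuth az (rad), z down; then tilt about tool x
    y=np.array([np.cos(az),np.sin(az),0]);z=np.array([0,0,-1.]);return R.from_matrix(np.c_[np.cross(y,z),y,z])*R.from_rotvec([tilt,0,0])
def plan(goal,G,n,start=None):
    s=status.read_state();p0,A=(np.array(s['ee_pos']),R.from_quat(s['eef_rot'])) if start is None else start
    w=(A.inv()*G).as_rotvec()
    for i in range(n):
        B=A*R.from_rotvec(w*i/n);print(np.r_[B.inv().apply((np.array(goal)-p0)/n)/.15,w/n/np.radians(30)].round(3).tolist())
    return np.array(goal),G
E
python3 - <<'E'
from h import *
plan([.42,.13,.42],down(0),3)
E
```

```text
[-0.817, -0.853, -0.034, 0.0, -0.0, 0.821]
[-1.098, -0.435, -0.034, 0.0, -0.0, 0.821]
[-1.179, 0.063, -0.034, 0.0, -0.0, 0.821]
```

Request:
play_rows([
  [-0.8,-0.85,-0.03,0,0,0.82],
  [-0.8,-0.85,-0.03,0,0,0.82],
  [-0.8,-0.85,-0.03,0,0,0.82],
  [-0.8,-0.85,-0.03,0,0,0.82],
])

```text
time: 1.3
ee_pos: [0.2555, 0.4413, 0.4097]
eef_rot: [0.352, 0.936, 0.0, 0.0]
ft_force: [0.3, -0.1, 0.5]
width: 0.0873
grip_force: 0.0
```

Request:
play_rows([
  [-1,-0.43,-0.03,0,0,0.82],
  [-1,-0.43,-0.03,0,0,0.82],
  [-1,-0.43,-0.03,0,0,0.82],
  [-1,-0.43,-0.03,0,0,0.82],
])

```text
time: 1.7
ee_pos: [0.3272, 0.2936, 0.4143]
eef_rot: [0.544, 0.839, 0.0, 0.0]
ft_force: [0.8, -0.3, 1.1]
width: 0.087
grip_force: 0.0
```

Request:
play_rows([
  [-1,0.1,-0.03,0,0,0.82],
  [-1,0.1,-0.03,0,0,0.82],
  [-1,0.1,-0.03,0,0,0.82],
  [-1,0.1,-0.03,0,0,0.82],
])

```text
time: 2.1
ee_pos: [0.4037, 0.1628, 0.4189]
eef_rot: [0.711, 0.704, 0.001, 0.0]
ft_force: [-0.8, 0.8, 0.4]
width: 0.0871
grip_force: 0.0
```

Request:
play_rows([
  [-0.3,0,0,0,0,0],
  [-0.3,0,0,0,0,0],
  [-0.3,0,0,0,0,0],
  [-0.3,0,0,0,0,0],
])

```text
time: 2.5
ee_pos: [0.4011, 0.1241, 0.4183]
eef_rot: [0.706, 0.708, 0.0, -0.0]
ft_force: [0.7, 0.1, -0.8]
width: 0.0869
grip_force: 0.0
```

```bash
python3 - <<'E'
from h import *
s=status.read_state();print(s['time'],s['ee_pos'].round(4),R.from_quat(s['eef_rot']).as_matrix().round(3),s['joint_positions'].round(2))
C=cam('wrist');im=vision.camera('wrist');cv2.imwrite('pics/w1.png',im)
for k in('meter','dock','pad','leg_tab','leg'):
    for d in spotter.boxes_of('wrist',k)[:3]:print(k,np.round(d['point'],4),round(d['conf'],2),proj(C,d['point']).round(0))
E
```

```text
2.5 [0.4011 0.1241 0.4183] [[-0.004  1.     0.   ]
 [ 1.     0.004  0.   ]
 [ 0.     0.    -1.   ]] [-0.84 -0.17  0.39  1.96  0.07  1.34 -0.47]
meter [0.3194 0.2273 0.1257] 0.9 [167.  74.]
meter [0.4299 0.1776 0.1357] 0.79 [320. 146.]
meter [0.453  0.2843 0.044 ] 0.68 [339.  13.]
dock [0.416  0.1998 0.0044] 0.73 [294. 111.]
pad [ 0.457  -0.0009  0.0029] 0.6 [325. 279.]
leg_tab [0.2743 0.2276 0.0932] 0.97 [123.  76.]
leg_tab [0.4217 0.1557 0.1006] 0.92 [305. 168.]
leg_tab [0.4707 0.2845 0.0348] 0.82 [357.  15.]
leg [0.428  0.1595 0.0999] 0.85 [312. 163.]
leg [0.2708 0.2273 0.0956] 0.8 [117.  76.]
leg [0.468  0.284  0.0318] 0.69 [354.  16.]
```

View pics/w1.png

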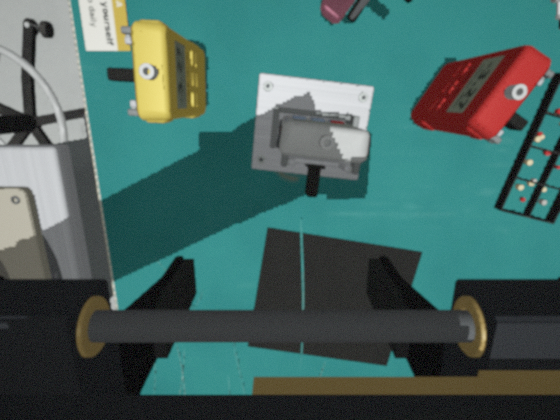

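```bash
python3 - <<'E'
from h import *
C=cam('wrist')
q=lambda L,z:np.array([onz(C,u,z)[:2] for u in L])
# dock corners order; dock +x = image down
D=q([(261,73),(374,86),(361,180),(251,170)],.006);P=q([(268,228),(421,252),(387,364),(249,350)],.003)
for n,A in(('dock',D),('pad',P)):
    print(n,A.round(4).tolist(),A.mean(0).round(4),'sides',np.linalg.norm(A-np.roll(A,-1,0),axis=1).round(3),'az',np.degrees(np.arctan2(*(np.roll(A,-1,0)-A).T[::-1])).round(1))
print('tab tip top z~.1',onz(C,(313,180),.1),'tip',onz(C,(313,195),.1),'root',onz(C,(314,166),.1))
print('meter connector',onz(C,(328,141),.15))
m=spotter.regions_of('wrist','pad')
for x in m[:2]:
    c=cv2.minAreaRect(np.argwhere(x['pixels'])[:,::-1].astype(np.float32));print(x['conf'],x['pixels'].sum(),cv2.boxPoints(c).round(0).tolist())
E
```

```text
dock [[0.3811, 0.2361], [0.4984, 0.224], [0.4921, 0.1246], [0.3686, 0.1354]] [0.4351 0.18  ] sides [0.118 0.1   0.124 0.101] az [ -5.9 -93.6 175.   83. ]
pad [[0.387, 0.0658], [0.5718, 0.0357], [0.5462, -0.1283], [0.3606, -0.1064]] [ 0.4664 -0.0333] sides [0.187 0.166 0.187 0.174] az [ -9.2 -98.9 173.3  81.3]
tab tip top z~.1 [0.4293274 0.1443032 0.1      ] tip [0.42974425 0.13107514 0.1       ] root [0.42979339 0.15634609 0.1       ]
meter connector [0.43413065 0.18230601 0.15      ]
0.9 10951 [[247.0, 346.0], [266.0, 226.0], [421.0, 252.0], [401.0, 372.0]]
0.72 853 [[284.0, 194.0], [288.0, 156.0], [350.0, 162.0], [346.0, 201.0]]
```

```bash
python3 - <<'E'
from h import *
a=np.radians(-95.5);b=np.array([np.cos(a),np.sin(a),0])
c=np.array([.4345,.180,0]);g=c+b*.043+[0,0,.095];print(g)
G=down(np.radians(-5.5))*R.from_rotvec([0,np.radians(15),0])
z=G.apply([0,0,1]);st=plan(g-z*(.1635+.05),G,1);plan(g-z*.1635,G,1,st)
E
```

```text
[0.43037863 0.13719796 0.095     ]
[-0.275, 0.158, 0.78, -0.025, 0.5, 0.187]
[0.0, -0.0, 0.333, 0.0, 0.0, 0.0]
```

Request:
play_rows([
  [-0.27,0.16,0.4,0,0.5,0.19],
  [-0.27,0.16,0.78,-0.02,0.5,0.19],
  [-0.27,0.16,0.78,-0.02,0.5,0.19],
  [-0.27,0.16,0.78,-0.02,0.5,0.19],
  [-0.27,0.16,0.78,-0.02,0.5,0.19],
], fingers=0)

```text
time: 3.35
ee_pos: [0.4255, 0.0831, 0.302]
eef_rot: [0.734, 0.666, 0.095, -0.089]
ft_force: [-0.8, 0.1, 0.3]
width: 0.0546
grip_force: 0.0
```

```bash
python3 - <<'E'
from h import *
C=cam('wrist');im=vision.camera('wrist');cv2.imwrite('pics/w2.png',im)
s=status.read_state();A=R.from_quat(s['eef_rot']);print(A.as_matrix().round(3),s['width'])
for e in(.1635,.2135):
    p=s['ee_pos']+A.apply([0,0,e]);print(p.round(4),proj(C,p))
for k in('leg_tab','meter'):
    for d in spotter.boxes_of('wrist',k)[:2]:print(k,np.round(d['point'],4),round(d['conf'],2),proj(C,d['point']).round(0))
E
```

```text
[[ 0.093  0.995  0.024]
 [ 0.961 -0.096  0.258]
 [ 0.259 -0.001 -0.966]] 0.05089808069223277
[0.4297 0.1256 0.1448] [280.89654753 294.86099513]
[0.4309 0.1385 0.0966] [280.98334077 250.98132356]
leg_tab [0.5986 0.1931 0.0888] 0.66 [550. 133.]
leg_tab [0.4266 0.1508 0.0992] 0.59 [272. 231.]
meter [0.3232 0.2208 0.1161] 0.95 [ 62. 121.]
meter [0.454  0.2874 0.0505] 0.92 [294.  28.]
```

View pics/w2.png

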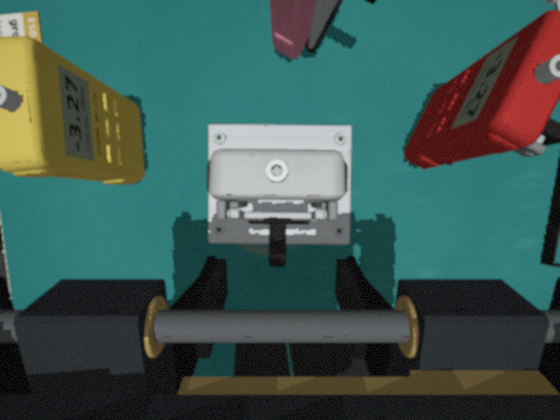

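Request:
play_rows([
  [-0.027,-0.013,0.15,0,0,0],
  [-0.027,-0.013,0.33,0,0,0],
  [-0.027,-0.013,0.33,0,0,0],
  [-0.027,-0.013,0.33,0,0,0],
])

```text
time: 3.9
ee_pos: [0.4245, 0.092, 0.2535]
eef_rot: [0.734, 0.666, 0.096, -0.089]
ft_force: [0.3, -0.5, 1.1]
width: 0.0434
grip_force: 0.0
```

Request:
play_rows([
  [0,0,0,0,0,0],
  [0,0,0,0,0,0],
  [0,0,0,0,0,0],
  [0,0,0,0,0,0],
  [0,0,0,0,0,0],
], fingers=-1, squeeze=10)

```text
time: 4.4
ee_pos: [0.4242, 0.0917, 0.2526]
eef_rot: [0.735, 0.666, 0.096, -0.089]
ft_force: [0.2, 0.4, -0.3]
width: 0.0111
grip_force: 0.0
```

Request:
play_rows([
  [0,0,0,0,0,0],
  [0,0,0,0,0,0],
  [0,0,0,0,0,0],
])

```text
time: 4.7
ee_pos: [0.4242, 0.0917, 0.2524]
eef_rot: [0.735, 0.666, 0.096, -0.089]
ft_force: [-0.2, -0.8, 1.7]
width: 0.0096
grip_force: 10.0
```

```bash
python3 - <<'E'
from h import *
s=status.read_state();A=R.from_quat(s['eef_rot']);g=s['ee_pos']+A.apply([0,0,.1635])
print(s['time'],g,s['width'],s['grip_force'],s['ft_force'])
a=np.radians(-95.5);b=np.array([np.cos(a),np.sin(a),0]);c=np.array([.4345,.180,0])
down0=.124-g[2];out=(g-c)@b-.010+.007;print(down0,out)
for th,ti in((.18,-4),(.37,-8),(.55,-12),(.7,-15),(.76,-16),(.80,-17)):
    dn=down0*np.cos(th)-out*np.sin(th);o=down0*np.sin(th)+out*np.cos(th)
    T=R.from_rotvec([0,np.radians(ti),0]);t=g+b*(o-out)+[0,0,down0-dn]-(A*T).apply([0,0,.1635])
    print(th,shift(t,A*T))
E
```

```text
4.7 [0.42794258 0.13388645 0.09452968] 0.009628738010972596 10.00011684227502 [-0.17207419 -0.78839949  1.66016855]
0.029470316311200728 0.043529752121399895
0.18 [ 0.061 -0.    -0.058 -0.    -0.133  0.   ]
0.37 [ 0.133 -0.    -0.117  0.    -0.267 -0.   ]
0.55 [ 0.216 -0.    -0.166 -0.    -0.4    0.   ]
0.7 [ 0.286 -0.    -0.203  0.    -0.5   -0.   ]
0.76 [ 0.313 -0.001 -0.217  0.    -0.533 -0.   ]
0.8 [ 0.337 -0.001 -0.225  0.    -0.567 -0.   ]
```

```bash
cat > arc.py <<'E'
from h import *
s=status.read_state();A=R.from_quat(s['eef_rot']);g=s['ee_pos']+A.apply([0,0,.1635])
a=np.radians(-95.5);b=np.array([np.cos(a),np.sin(a),0]);c=np.array([.4345,.180,0])
down0=.124-g[2];out=(g-c)@b-.017;print(down0,out)
for th,ti in((.1,-2),(.2,-4),(.3,-7),(.4,-9),(.5,-11),(.6,-13),(.7,-15),(.76,-16),(.80,-17)):
    dn=down0*np.cos(th)-out*np.sin(th);o=down0*np.sin(th)+out*np.cos(th)
    T=R.from_rotvec([0,np.radians(ti),0]);t=g+b*(o-out)+[0,0,down0-dn]-(A*T).apply([0,0,.1635])
    print(th,shift(t,A*T))
E
python3 arc.py
```

```text
0.029470316311200728 0.029529752121399896
0.1 [ 0.025 -0.    -0.024 -0.    -0.067  0.   ]
0.2 [ 0.053 -0.    -0.048 -0.    -0.133  0.   ]
0.3 [ 0.103 -0.    -0.069  0.    -0.233 -0.   ]
0.4 [ 0.136 -0.    -0.091 -0.    -0.3   -0.   ]
0.5 [ 0.171 -0.    -0.113  0.    -0.367 -0.   ]
0.6 [ 0.209 -0.    -0.132 -0.    -0.433  0.   ]
0.7 [ 0.249 -0.    -0.151  0.    -0.5   -0.   ]
0.76 [ 0.271 -0.    -0.162  0.    -0.533 -0.   ]
0.8 [ 0.292 -0.    -0.167  0.    -0.567 -0.   ]
```

Request:
play_rows([
  [0.025,0,-0.024,0,-0.067,0],
  [0.053,0,-0.048,0,-0.133,0],
  [0.103,0,-0.069,0,-0.233,0],
  [0.136,0,-0.091,0,-0.3,0],
  [0.171,0,-0.113,0,-0.367,0],
])

```text
time: 5.2
ee_pos: [0.4259, 0.1123, 0.2751]
eef_rot: [0.74, 0.671, 0.024, -0.024]
ft_force: [-0.2, 0.9, -2.9]
width: 0.0099
grip_force: 10.0
```

```bash
python3 - <<'E'
from h import *
s=status.read_state();A=R.from_quat(s['eef_rot']);g=s['ee_pos']+A.apply([0,0,.1635]);print(g)
g0=np.array([.42794,.13389,.09453])
a=np.radians(-95.5);b=np.array([np.cos(a),np.sin(a),0]);d0,o0=.02947,.02953
for th,ti in((.6,-2),(.7,-4),(.76,-5),(.80,-6)):
    dn=d0*np.cos(th)-o0*np.sin(th);o=d0*np.sin(th)+o0*np.cos(th)
    T=R.from_rotvec([0,np.radians(ti),0]);t=g0+b*(o-o0)+[0,0,d0-dn]-(A*T).apply([0,0,.1635]);print(th,shift(t,A*T))
E
```

```text
[0.42641245 0.12333053 0.11196593]
0.6 [ 0.035  0.003 -0.029  0.    -0.067  0.   ]
0.7 [ 0.071  0.003 -0.055  0.    -0.133 -0.   ]
0.76 [ 0.09   0.003 -0.07   0.    -0.167  0.   ]
0.8 [ 0.11   0.003 -0.079  0.    -0.2    0.   ]
```

Request:
play_rows([
  [0.035,0,-0.029,0,-0.067,0],
  [0.071,0,-0.055,0,-0.133,0],
  [0.09,0,-0.07,0,-0.167,0],
  [0.105,0,-0.077,0,-0.19,0],
  [0.105,0,-0.077,0,-0.19,0],
])

```text
time: 5.7
ee_pos: [0.4276, 0.1273, 0.2879]
eef_rot: [0.74, 0.672, -0.012, 0.009]
ft_force: [0.7, 2.8, -4.4]
width: 0.0101
grip_force: 10.0
```

```bash
python3 - <<'E'
from h import *
im=vision.camera('scene');cv2.imwrite('pics/s3.png',im)
im2=vision.camera('side')
o=np.hstack([cv2.resize(x,(396,360),interpolation=cv2.INTER_CUBIC) for x in(im[190:290,210:320],im2[150:250,200:310])]);cv2.imwrite('pics/c3.png',o)
s=status.read_state();print(s['ft_force'],s['torque'],s['width'])
E
```

```text
[ 0.2872757   2.83619791 -5.53482916] [ 0.80355411  0.05759028 -0.11243774] 0.009803182229475897
```

View pics/c3.png

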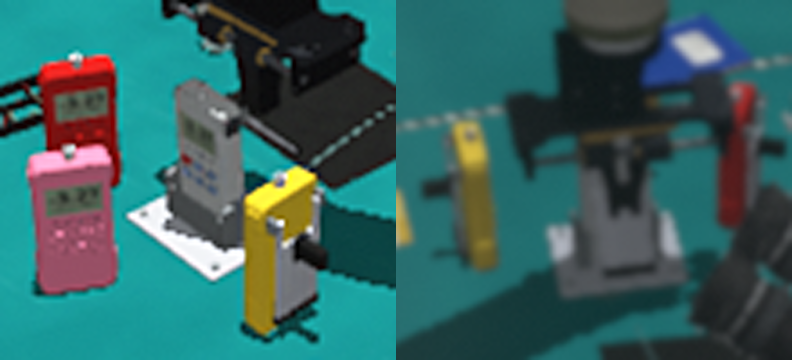

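Request:
play_rows([
  [0,0,0,0,0,0],
  [0,0,0,0,0,0],
  [0,0,0,0,0,0],
], fingers=0)

```text
time: 6.1
ee_pos: [0.4279, 0.1264, 0.2882]
eef_rot: [0.741, 0.671, -0.012, 0.009]
ft_force: [-0.1, 0.1, 0.6]
width: 0.0263
grip_force: 0.0
```

Request:
play_rows([
  [0,0,-0.3,0,0,0],
  [0,0,-0.6,0,0,0],
  [-0.2,0,-0.9,0,0,0],
  [-0.4,0,-0.9,0,0,0],
  [-0.4,0,-0.9,0,0,0],
])

```text
time: 6.6
ee_pos: [0.4229, 0.0671, 0.4266]
eef_rot: [0.743, 0.67, -0.01, 0.009]
ft_force: [-0.1, 0.3, 0.6]
width: 0.0435
grip_force: 0.0
```

```bash
python3 - <<'E'
from h import *
np.set_printoptions(precision=4,suppress=True)
C=cam('wrist');im=vision.camera('wrist');cv2.imwrite('pics/w4.png',im)
s=status.read_state();print(s['time'],s['ee_pos'],R.from_quat(s['eef_rot']).as_matrix().round(3),s['joint_positions'])
c=np.array([.4345,.180,0]);a=np.radians(-95.5);b=np.array([np.cos(a),np.sin(a),0]);y=np.array([-b[1],b[0],0])
def L(out,z,w=0):return proj(C,c+b*(out+.010)+y*w+[0,0,z]).round(0)
print('connector',L(-.012,.148),'top back edge',L(0,.141),'side',L(0,.141,.033),L(0,.141,-.033))
for th in(.5,.6,.7):
    f=lambda al,o:(.007+al*np.sin(th)+o*np.cos(th),.124-al*np.cos(th)+o*np.sin(th))
    print(th,'fin top tip',L(*f(.024,.030)),'fin low tip',L(*f(.042,.030)),'foot',L(*f(.1,0)),L(*f(.1,0),.024),L(*f(.1,0),-.024))
E
```

```text
6.65 [0.4227 0.0692 0.4255] [[ 0.101  0.995 -0.004]
 [ 0.995 -0.101 -0.027]
 [-0.028 -0.001 -1.   ]] [-0.8743 -0.1728  0.5385  1.932   0.115   1.3727 -0.4674]
connector [280.  40.] top back edge [280.  61.] side [328.  60.] [232.  61.]
0.5 fin top tip [280. 125.] fin low tip [281. 134.] foot [281. 128.] [304. 128.] [257. 128.]
0.6 fin top tip [280. 126.] fin low tip [281. 137.] foot [281. 137.] [304. 137.] [257. 137.]
0.7 fin top tip [280. 127.] fin low tip [281. 140.] foot [281. 146.] [305. 146.] [257. 146.]
```

View pics/w4.png

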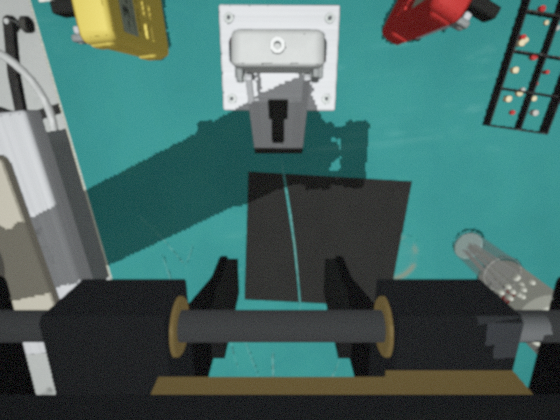

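```bash
python3 - <<'E'
from h import *
C=cam('wrist')
print('conn',onz(C,(278,45),.148),'back top edge',onz(C,(278,67),.141),'front top',onz(C,(278,30),.141),'l/r',onz(C,(231,48),.141),onz(C,(326,48),.141))
g=np.array([.4335,.180,.135]);G=down(np.radians(-95.5))
st=plan(g+[0,0,.1635+.075],G,3);plan(g+[0,0,.1635],G,1,st)
E
```

```text
conn [0.43228107 0.18097741 0.148     ] back top edge [0.43090716 0.16816879 0.141     ] front top [0.43322722 0.19073827 0.141     ] l/r [0.40063599 0.18308427 0.141     ] [0.46426478 0.17671736 0.141     ]
[0.25, -0.001, 0.109, 0.013, 0.014, 0.997]
[0.216, -0.125, 0.111, 0.013, 0.014, 0.997]
[0.125, -0.215, 0.113, 0.013, 0.014, 0.997]
[0.0, 0.0, 0.5, 0.0, 0.0, 0.0]
```

Request:
play_rows([
  [0.25,0,0.11,0.013,0.014,0.99],
  [0.25,0,0.11,0.013,0.014,0.99],
  [0.25,0,0.11,0.013,0.014,0.99],
  [0.25,0,0.11,0.013,0.014,0.99],
])

```text
time: 7.05
ee_pos: [0.426, 0.1089, 0.4062]
eef_rot: [0.889, 0.457, -0.01, 0.007]
ft_force: [0.7, 0.2, 0.6]
width: 0.043
grip_force: 0.0
```

Request:
play_rows([
  [0.21,-0.13,0.11,0.013,0.014,0.99],
  [0.21,-0.13,0.11,0.013,0.014,0.99],
  [0.21,-0.13,0.11,0.013,0.014,0.99],
  [0.21,-0.13,0.11,0.013,0.014,0.99],
])

```text
time: 7.45
ee_pos: [0.428, 0.1455, 0.3889]
eef_rot: [0.977, 0.214, -0.006, 0.005]
ft_force: [-0.3, -0.1, 0.5]
width: 0.0434
grip_force: 0.0
```

Request:
play_rows([
  [0.12,-0.21,0.11,0.013,0.014,0.99],
  [0.12,-0.21,0.11,0.013,0.014,0.99],
  [0.12,-0.21,0.11,0.013,0.014,0.99],
  [0.12,-0.21,0.11,0.013,0.014,0.99],
  [0.12,-0.21,0.11,0.013,0.014,0.99],
])

```text
time: 7.95
ee_pos: [0.4309, 0.1812, 0.3721]
eef_rot: [0.999, -0.041, -0.002, 0.002]
ft_force: [0.6, -0.1, -1.0]
width: 0.0434
grip_force: 0.0
```

```bash
python3 - <<'E'
from h import *
C=cam('wrist');im=vision.camera('wrist');cv2.imwrite('pics/w5.png',im)
s=status.read_state();A=R.from_quat(s['eef_rot']);print(s['time'],s['ee_pos'],A.as_matrix().round(3),s['joint_positions'].round(2),s['width'])
print(shift([.4325,.180,.2985],down(np.radians(-95.5))))
for d in spotter.boxes_of('wrist','meter')[:3]:print(d['point'],d['conf'],proj(C,d['point']))
print(proj(C,s['ee_pos']+A.apply([0,0,.1635+.07])),proj(C,[.4325,.18,.141]))
E
```

```text
8.0 [0.43089878 0.18110108 0.37230538] [[ 0.997 -0.08  -0.003]
 [-0.08  -0.997 -0.003]
 [-0.003  0.003 -1.   ]] [-0.89 -0.01  0.4   1.92  0.01  1.23 -2.15] 0.04331942801149324
[0.013 0.005 0.492 0.006 0.005 0.031]
[0.4408, 0.1677, 0.1227] 0.81 [299.00056357 214.20268533]
[0.4693, 0.301, 0.1148] 0.75 [101.10538813 186.33973856]
[0.4488, 0.1908, 0.008] 0.7 [268.90475802 172.91148061]
[281.77960761 238.91291584] [282.09021992 236.75727555]
```

View pics/w5.png

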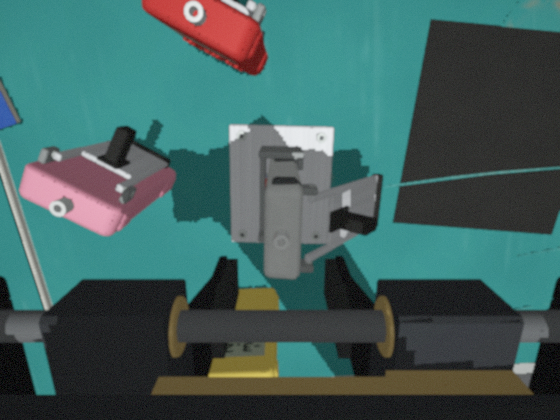

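Request:
play_rows([
  [0.013,0.005,0.2,0.006,0.005,0.03],
  [0.013,0.005,0.4,0.006,0.005,0.03],
  [0.013,0.005,0.49,0.006,0.005,0.03],
  [0.013,0.005,0.49,0.006,0.005,0.03],
])

```text
time: 8.45
ee_pos: [0.4321, 0.1793, 0.2975]
eef_rot: [0.999, -0.048, -0.001, 0.001]
ft_force: [0.3, -0.0, -0.3]
width: 0.0438
grip_force: 0.0
```

Request:
play_rows([
  [0,0,0,0,0,0],
  [0,0,0,0,0,0],
  [0,0,0,0,0,0],
  [0,0,0,0,0,0],
], fingers=-1, squeeze=30)

```text
time: 8.85
ee_pos: [0.4332, 0.1795, 0.3003]
eef_rot: [0.999, -0.049, 0.001, -0.001]
ft_force: [-0.7, -1.0, 4.6]
width: 0.0238
grip_force: 30.0
```

Request:
play_rows([
  [0,0,0,0,0,0],
  [0,0,0,0,0,0],
])

```text
time: 9.05
ee_pos: [0.4332, 0.1795, 0.3003]
eef_rot: [0.999, -0.049, 0.001, -0.001]
ft_force: [-1.1, -0.7, 5.5]
width: 0.0237
grip_force: 30.0
```

Request:
play_rows([
  [0,0,-0.1,0,0,0],
  [0,0,-0.3,0,0,0],
  [0,0,-0.5,0,0,0],
  [0,0,-0.75,0,0,0],
  [0,0,-0.75,0,0,0],
])

```text
time: 9.55
ee_pos: [0.4336, 0.1795, 0.4162]
eef_rot: [0.999, -0.049, 0.003, -0.002]
ft_force: [1.2, -0.1, -2.8]
width: 0.0235
grip_force: 30.0
```

```bash
python3 - <<'E'
from h import *
C=cam('wrist');im=vision.camera('wrist')
im2=vision.camera('side')[100:300,180:400];cv2.imwrite('pics/c6.png',np.hstack([cv2.resize(im,(400,300)),cv2.resize(im2,(330,300))]))
s=status.read_state();A=R.from_quat(s['eef_rot']);print(s['time'],s['ee_pos'],A.as_matrix().round(3),s['joint_positions'].round(2),s['width'],s['ft_force'])
cv2.imwrite('pics/w6.png',im)
E
```

```text
9.65 [0.43266847 0.17931898 0.41182407] [[ 0.995 -0.098  0.001]
 [-0.098 -0.995  0.001]
 [ 0.001 -0.001 -1.   ]] [-0.9  -0.04  0.4   1.87  0.02  1.31 -2.17] 0.023693631384700518 [-0.33467085  0.31547172 -4.84272534]
```

View pics/c6.png

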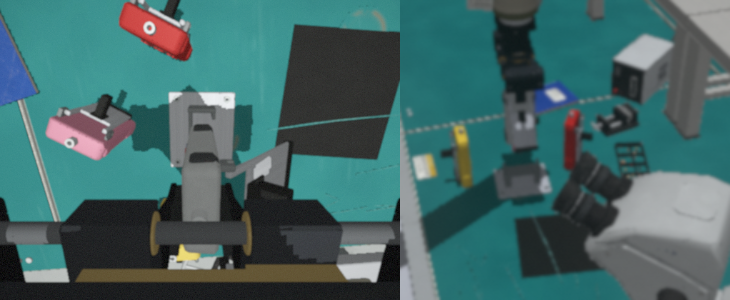

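```bash
cat > pl.py <<'E'
from h import *
psi=np.radians(-8.5);X=np.array([np.cos(psi),np.sin(psi),0]);th=.47;U=np.array([0,0,1.])
mx=np.sin(th)*X+np.cos(th)*U;bk=np.cos(th)*X-np.sin(th)*U;G=down(psi,th)
def tcp(center,h):return np.r_[center,.003+h]-.0412*X+(.072+.0588)*mx-.012*bk+.1635*mx
E
python3 - <<'E'
from pl import *
K=cam('wrist')[0];T0=np.array(vision.calibration('wrist')['T_tool_cam'])
def view(p,q,L):
    T=np.eye(4);M=np.array(q);T[:3,:3]=R.from_matrix(M).as_matrix();T[:3,3]=p;W=np.linalg.inv(T@T0)
    A=np.array([onz((K,W[:3,:3],W[:3,3]),u,.003)[:2] for u in L]);print(A.round(4).tolist(),np.degrees(np.arctan2(*(np.roll(A,-1,0)-A).T[::-1])).round(1));return A
view([.4227,.0692,.4255],[[.101,.995,-.004],[.995,-.101,-.027],[-.028,-.001,-1]],[(249,173),(411,182),(393,310)])
view([.4309,.1811,.3723],[[.997,-.08,-.003],[-.08,-.997,-.003],[-.003,.003,-1]],[(431,20),(394,222),(552,234)])
s=status.read_state()
m=spotter.regions_of('wrist','pad')
im=cv2.imread('pics/w6.png');
t=view(s['ee_pos'],R.from_quat(s['eef_rot']).as_matrix(),[(412,35),(389,183),(528,224)])
c=(.466,-.033);print(tcp(c,0),tcp(c,.04));plan(tcp(c,.05),G,4)
E
```

```text
[[0.3848, 0.0682], [0.5698, 0.0391], [0.5497, -0.1324]] [ -8.9 -96.7 129.4]
[[0.5721, 0.0368], [0.3861, 0.0659], [0.3594, -0.1004]] [171.1 -99.1  32.8]
[[0.5677, 0.0368], [0.4198, 0.0602], [0.3558, -0.0996]] [ 171.  -111.8   32.8]
[ 0.54649166 -0.04502956  0.27082318] [ 0.54649166 -0.04502956  0.31082318]
[0.226, 0.353, 0.15, 0.179, -0.17, -0.711]
[0.09, 0.425, 0.099, 0.179, -0.17, -0.711]
[-0.066, 0.437, 0.057, 0.179, -0.17, -0.711]
[-0.217, 0.388, 0.03, 0.179, -0.17, -0.711]
```

```bash
sed -i 's/-8.5/-8.9/' pl.py; python3 - <<'E'
from pl import *
plan(tcp((.466,-.032),.09),G,4)
E
```

```text
[0.225, 0.353, 0.083, 0.18, -0.169, -0.708]
[0.086, 0.417, 0.033, 0.18, -0.169, -0.708]
[-0.07, 0.421, -0.008, 0.18, -0.169, -0.708]
[-0.219, 0.365, -0.032, 0.18, -0.169, -0.708]
```

Request:
play_rows([
  [0.11,0.17,0.04,0.06,-0.06,-0.24],
  [0.22,0.35,0.08,0.12,-0.11,-0.47],
  [0.22,0.35,0.08,0.18,-0.17,-0.71],
  [0.22,0.35,0.08,0.18,-0.17,-0.71],
])

```text
time: 10.1
ee_pos: [0.4605, 0.123, 0.3981]
eef_rot: [0.989, 0.136, -0.043, -0.049]
ft_force: [0.7, 1.6, -3.1]
width: 0.0239
grip_force: 30.0
```

Request:
play_rows([
  [0.03,0.14,0.01,0.06,-0.06,-0.24],
  [0.06,0.28,0.02,0.12,-0.11,-0.47],
  [0.09,0.42,0.03,0.18,-0.17,-0.71],
  [0.09,0.42,0.03,0.18,-0.17,-0.71],
])

```text
time: 10.5
ee_pos: [0.4902, 0.0659, 0.3861]
eef_rot: [0.94, 0.316, -0.083, -0.095]
ft_force: [0.2, -0.3, -4.2]
width: 0.0241
grip_force: 30.0
```

Request:
play_rows([
  [-0.02,0.14,0,0.06,-0.06,-0.24],
  [-0.05,0.28,0,0.12,-0.11,-0.47],
  [-0.07,0.42,-0.01,0.18,-0.17,-0.71],
  [-0.07,0.42,-0.01,0.18,-0.17,-0.71],
])

```text
time: 10.9
ee_pos: [0.5188, 0.0108, 0.3741]
eef_rot: [0.856, 0.483, -0.12, -0.138]
ft_force: [-0.1, -0.5, -2.9]
width: 0.0236
grip_force: 30.0
```

Request:
play_rows([
  [-0.07,0.12,-0.01,0.06,-0.06,-0.24],
  [-0.14,0.24,-0.02,0.12,-0.11,-0.47],
  [-0.22,0.36,-0.03,0.18,-0.17,-0.71],
  [-0.22,0.36,-0.03,0.18,-0.17,-0.71],
  [-0.22,0.36,-0.03,0.18,-0.17,-0.71],
])

```text
time: 11.4
ee_pos: [0.5463, -0.0424, 0.3623]
eef_rot: [0.739, 0.632, -0.152, -0.176]
ft_force: [-0.0, 0.5, -3.6]
width: 0.024
grip_force: 30.0
```

```bash
python3 - <<'E'
from pl import *
c=(.466,-.032)
s=status.read_state();print(s['time'],s['ee_pos'],tcp(c,.09),s['joint_positions'].round(2),s['ft_force'],s['width'])
print(shift(tcp(c,.09),G));print(shift(tcp(c,.01),G));print(shift(tcp(c,0),G))
a=vision.camera('scene');b=vision.camera('side')
cv2.imwrite('pics/c7.png',np.hstack([cv2.resize(a[150:290,200:380],(390,303)),cv2.resize(b[150:310,200:380],(390,347))[:303]]))
E
```

```text
11.4 [ 0.54628568 -0.04239324  0.36233782] [ 0.54640572 -0.0445912   0.36082318] [-0.42  0.4   0.56  1.57 -0.21  1.7   0.02] [-0.01124501  0.52336202 -3.59230202] 0.024012488752678286
[-0.014  0.007  0.008  0.001  0.002 -0.002]
[-0.014  0.249  0.483  0.001  0.002 -0.002]
[-0.014  0.279  0.543  0.001  0.002 -0.002]
```

View pics/c7.png

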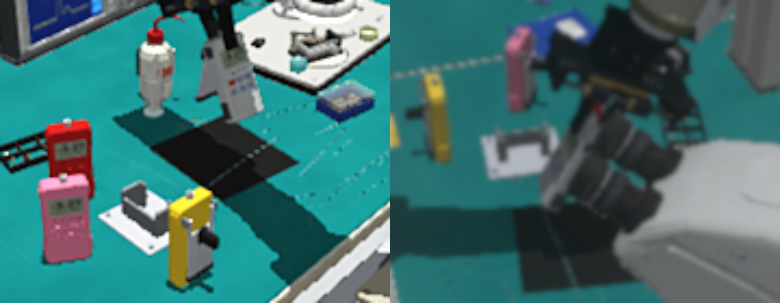

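Request:
play_rows([
  [-0.014,0.08,0.15,0,0,0],
  [-0.014,0.16,0.31,0,0,0],
  [-0.014,0.24,0.465,0,0,0],
  [-0.014,0.24,0.465,0,0,0],
  [-0.014,0.24,0.465,0,0,0],
])

```text
time: 12.0
ee_pos: [0.5465, -0.0449, 0.2852]
eef_rot: [0.738, 0.634, -0.151, -0.177]
ft_force: [0.1, -0.7, -3.6]
width: 0.0239
grip_force: 30.0
```

Request:
play_rows([
  [0,0.006,0.012,0,0,0],
  [0,0.012,0.024,0,0,0],
  [0,0.018,0.036,0,0,0],
  [0,0.018,0.036,0,0,0],
  [0,0.018,0.036,0,0,0],
])

```text
time: 12.5
ee_pos: [0.5465, -0.0458, 0.2785]
eef_rot: [0.738, 0.634, -0.151, -0.177]
ft_force: [0.1, 0.2, -3.3]
width: 0.0237
grip_force: 30.0
```

```bash
python3 - <<'E'
from pl import *
c=(.466,-.032)
s=status.read_state();print(s['time'],s['ee_pos'],s['ft_force'],s['torque'],s['width']);print(shift(tcp(c,0),G))
E
```

```text
12.5 [ 0.54647431 -0.04576356  0.27851815] [ 0.12371386  0.19688332 -3.32159789] [-2.33109321e-01 -8.04993723e-01  2.62667604e-04] 0.023737938647280018
[ 0.008  0.022  0.046 -0.     0.001  0.008]
```

7.7 mm to nominal contact; approach in small steps watching force.

Request:
play_rows([
  [0.004,0.006,0.012,0,0,0],
  [0.008,0.012,0.025,0,0,0],
  [0.008,0.016,0.032,0,0,0],
  [0.008,0.016,0.032,0,0,0],
  [0.008,0.016,0.032,0,0,0],
])

```text
time: 13.0
ee_pos: [0.5466, -0.0446, 0.2729]
eef_rot: [0.738, 0.634, -0.151, -0.177]
ft_force: [-0.2, 0.2, -2.2]
width: 0.0238
grip_force: 30.0
```

Request:
play_rows([
  [0,0.003,0.006,0,0,0],
  [0,0.003,0.006,0,0,0],
  [0,0.003,0.006,0,0,0],
])

```text
time: 13.3
ee_pos: [0.5466, -0.0446, 0.272]
eef_rot: [0.738, 0.634, -0.151, -0.177]
ft_force: [0.0, 0.1, -3.3]
width: 0.0239
grip_force: 30.0
```

Request:
play_rows([
  [0,0.003,0.006,0,0,0],
  [0,0.003,0.006,0,0,0],
  [0,0.003,0.006,0,0,0],
])

```text
time: 13.6
ee_pos: [0.5466, -0.0446, 0.2713]
eef_rot: [0.738, 0.634, -0.151, -0.177]
ft_force: [-1.7, -0.3, 2.2]
width: 0.0241
grip_force: 30.0
```

```bash
python3 - <<'E'
from pl import *
s=status.read_state();print(s['ft_force'],s['torque'])
A=R.from_quat(s['eef_rot']).as_matrix();X_=X;Y_=np.array([-X[1],X[0],0])
# line of action: contact force F=(f - free), moment about TCP minus free moment, in pad frame
F=s['ft_force']-np.array([.1,.1,-3.3]);M=s['torque']-np.array([-.233,-.805,0])
print('F',F@X_,F@Y_,F[2],'M',M@X_,M@Y_)
h=s['ee_pos']-tcp((0,0),-.003);print(h)
h[2]=0
for n,p in(('heel',-.0412),('foot',.0412)):
    rr=np.r_[.466,-.032,.003]+p*X-s['ee_pos'];print(n,np.cross(rr,F)@X_,np.cross(rr,F)@Y_)
E
```

```text
[-1.66259858 -0.34153875  2.15561862] [-0.14385718 -0.02060335 -0.02878984]
F -1.6730660218630997 -0.7089148669305602 5.455618618611981 M -0.033284783501472764 0.7887437264092498
[ 0.46616979 -0.03197042  0.00344199]
heel -0.19047990614054353 1.1184958921162682
foot -0.19047990614054355 0.6689529179426411
```

Request:
play_rows([
  [0,0.002,0.004,0,0,0],
  [0,0.002,0.004,0,0,0],
  [0,0.002,0.004,0,0,0],
])

```text
time: 13.9
ee_pos: [0.5465, -0.0446, 0.2712]
eef_rot: [0.738, 0.634, -0.151, -0.177]
ft_force: [-2.5, 0.6, 9.4]
width: 0.0237
grip_force: 30.0
```

```bash
python3 - <<'E'
from pl import *
s=status.read_state();print(s['ee_pos'],s['ft_force'],s['torque'])
Y_=np.array([-X[1],X[0],0])
F=s['ft_force']-np.array([.1,.1,-3.3]);M=s['torque']-np.array([-.233,-.805,0])
print('F',F@X,F@Y_,F[2],'M',M@X,M@Y_)
for n,p in(('heel',-.0412),('foot',.0412)):
    rr=np.r_[.466,-.032,.003]+p*X-s['ee_pos'];print(n,np.cross(rr,F)@X,np.cross(rr,F)@Y_)
E
```

```text
[ 0.54654594 -0.04458922  0.2711519 ] [-2.46536388  0.57941325  9.36535214] [-0.07460723  0.7199547   0.03487202]
F -2.6086467651801675 0.07675261214701229 12.665352138641804 M -0.07944063046219746 1.531099047312656
heel 0.020281798682797003 2.253854229564509
foot 0.020281798682796948 1.2102292133404242
```

Request:
play_rows([
  [0,-0.002,-0.004,0,0,0],
  [0,-0.002,-0.004,0,0,0],
  [0,-0.002,-0.004,0,0,0],
], squeeze=4)

```text
time: 14.2
ee_pos: [0.5466, -0.0446, 0.2711]
eef_rot: [0.738, 0.634, -0.151, -0.177]
ft_force: [-1.5, -0.2, 2.7]
width: 0.0242
grip_force: 4.0
```

Request:
play_rows([
  [0,0,0,0,0,0],
  [0,0,0,0,0,0],
  [0,0,0,0,0,0],
  [0,0,0,0,0,0],
], fingers=-0.1)

```text
time: 14.6
ee_pos: [0.5466, -0.0445, 0.2709]
eef_rot: [0.738, 0.634, -0.151, -0.177]
ft_force: [-0.9, -0.3, -0.4]
width: 0.0382
grip_force: 0.0
```

Request:
play_rows([
  [0,0,-0.05,0,0,0],
  [0,0,-0.15,0,0,0],
  [0,0,-0.3,0,0,0],
  [0,0,-0.5,0,0,0],
  [0,0,-0.7,0,0,0],
])

```text
time: 15.1
ee_pos: [0.5941, -0.0518, 0.3661]
eef_rot: [0.738, 0.634, -0.151, -0.177]
ft_force: [0.7, -0.1, -0.6]
width: 0.0392
grip_force: 0.0
```

Request:
play_rows([
  [0,0,-0.2,0,0,0],
  [0,0,-0.4,0,0,0],
  [0,0,-0.4,0,0,0],
  [0,0,-0.4,0,0,0],
])

```text
time: 15.5
ee_pos: [0.6206, -0.0562, 0.4183]
eef_rot: [0.738, 0.634, -0.151, -0.177]
ft_force: [-0.2, 0.7, 0.4]
width: 0.0394
grip_force: 0.0
```

```bash
python3 - <<'E'
from pl import *
w=vision.camera('wrist');a=vision.camera('scene');s=status.read_state();print(s['time'],s['ee_pos'],s['ft_force'])
cv2.imwrite('pics/c8.png',np.hstack([cv2.resize(w,(400,300)),cv2.resize(a[150:290,200:387],(400,300))]))
C=cam('wrist');cc=np.array([.466,-.032,.003])
for p in(-.0412,.0412):print(proj(C,cc+p*X)/1.4)
print([proj(C,cc+sx*.095*X+sy*.085*np.array([-X[1],X[0],0])).round(0)/1.4 for sx in(-1,1) for sy in(-1,1)])
for n in('meter_grip','leg_foot','meter_heel'):print(n,[(np.round(d['point'],3),round(d['conf'],2)) for d in spotter.boxes_of('wrist',n)[:2]])
E
```

```text
15.6 [ 0.62016136 -0.05591532  0.41724112] [-0.13177979  0.18430898  0.63212047]
[207.60122118 123.34673301]
[253.81927996 128.00429396]
[array([182.14285714, 164.28571429]), array([180.        ,  72.14285714]), array([282.85714286, 182.85714286]), array([295.        ,  72.85714286])]
meter_grip [(array([ 0.482, -0.032,  0.097]), 0.75), (array([0.31 , 0.192, 0.024]), 0.43)]
leg_foot [(array([ 0.501, -0.038,  0.072]), 0.67)]
meter_heel [(array([ 0.483, -0.032,  0.093]), 0.91), (array([0.311, 0.192, 0.022]), 0.7)]
```

View pics/c8.png

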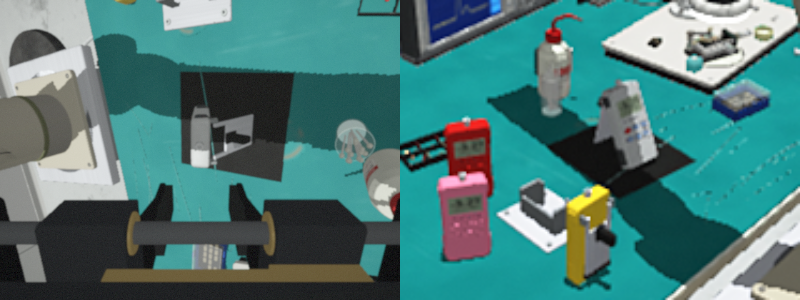

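```bash
python3 -c "
from bench import job;print(job.close_job())"
```

```text
the job is handed in; nothing more can be done
None
```

The meter stands in the middle of the pad on its lower back edge and fully open leg, with its display facing the near edge. The arm let go of it and backed clear, nothing else was touched, and I handed the job in after about 16 s of robot time.

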